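# Reach the jar behind the reagent bottles and put it on the balance

## Robot

A 6-joint arm with a two-finger parallel gripper is mounted at the origin on the work surface. World frame = base frame: x ahead of the robot, y to its left, z up, the work surface at z = 0. Lengths are in m, angles in rad, forces in N, time in s.
With the tool pointing down it reaches from about 0.3 to 0.775 m from the base axis. Payload 14.6 kg.
Tool frame: the origin (TCP) lies at the very end of the fingers, on their centre line; the grasp point (between the pads) lies 19 mm behind it; z points along the fingers, y is the line along which they close (so a half turn about z gives the same grasp; the last joint's range is limited). The gripper opens to 94 mm and grips with 3 to 60 N. Pads are 16 mm wide; open, the fingers measure 119 mm over their backs; the gripper's body (75 mm by 177 mm) begins 78 mm behind the grasp point.
Start: joints at [-1.177, 0.3, 1.521, -0, 1.321, -0.067], TCP at [0.245, -0.493, 0.205] pointing down, gripper open.
Joint ranges: [-3.03, 3.03], [-0.79, 2.21], [0.23, 2.52], [-1.04, 4.18], [0, 3.07], [-2.55, 2.55]. Speed limits (rad/s): [2.22, 2.22, 2.57, 3.14, 3.14, 3.14].

## Interface

Orientations are given as [roll, pitch, yaw] about the fixed x, y, z axes, in that order (R = Rz(yaw) Ry(pitch) Rx(roll)).
In Python, from station import ctrl gives the robot as it stands. The module is installed in compiled form; this text tells all that it offers.
- The arm moves only by the tool play_rows, never from a script. Its argument "commands" is a list of rows, each a list of 7 numbers: the shift along the tool's x, y, z in m, then the turn, a rotation vector about the tool's x, y, z in degrees, then the closure, from -1 (fully open) to 1 (shut). A call has 1 to 20 rows; each row shifts and turns the commanded pose from where the row before left it, along the tool's axes as they then stand; what a row does not reach is not made up. A row lasts 1/12 s, in which the tool goes at most 41.7 mm and 7.16 degrees, less where a joint would pass 70% of its speed; a pose out of reach is approached as far as the arm can. A call is refused whole if a number of a shift passes 0.0417 or a number of a turn 7.16, either way. A call with a gripper value outside its range is refused whole. The fingers move at their own pace and stop on an object; "force" is the grip in N (left out, the last holds). Time passes only in rows, so rows that do not move let the fingers close. It gives the time, the measured TCP pose, the force, the opening and the grip force at its end, in the units of the state.
- ctrl.get_obs(): the state, without advancing time (a new reading comes with each control period).
- ctrl.camera(name): name is "scene" or "top"; returns the picture (420x560x3 uint8, blue, green, red); there is no depth.
- ctrl.camera_model(name): a dict with "fx", "fy", "cx", "cy" (pixels), "rvec" (rotation vector, rad) and "tvec" (3), from world to camera coordinates, as OpenCV has them. Camera axes: x right, y down, z forward; pixel columns grow to the right and rows downward; lengths in m; the calibration is good to about 2 mm. A picture is of the moment at which its call begins. camera_model takes no time and is no camera call.
- ctrl.hand_in(): hands the job in; it is judged then, once.
The state is a dict: "time_s": time; "qpos": joint angles; "joint_vel": joint speeds; "tau": joint torques, N m; "ee_pos": TCP position; "eef_rot": TCP orientation; "force": force on the tool from outside, world axes, zero at the start; "moment": the same for the moment, N m; "grip_width": finger opening in m; "grip_force": force on a finger pad.
Only numpy, scipy, OpenCV 4.12 (cv2) and the standard library are available. Lean on these libraries where they do the work, as an engineer would, in place of code of your own. Each camera call takes 0.05 s, during which the arm holds its last target. There are 200 camera calls.

## Task

The short dark jar is boxed in by three tall bottles in the white spill tray: first stand all three bottles upright in the empty steel side tray, leaving the jar where it is until they are out of the way, then set the jar in the middle of the balance pan and leave it there, and only after that put every bottle back, upright and centred on the pad of its own cap colour. Set the glass down gently (no dropping), let go of everything at the end, and do not disturb the empty beaker.

Things in the scene. Friction and masses are not known exactly. Their poses are not given: they have to be found in the camera images.
- bottle_blue: loose amber glass bottle with a blue screw cap and a blue band, 146 mm tall overall; body 56 mm in diameter up to 94 mm, then a shoulder narrowing to a neck of 33 mm at 112 mm; the cap is 36 mm in diameter, from 114 to 146 mm above the origin, and can be gripped from above. About 0.17 to 0.35 kg. Origin: centre of its underside, z up; round, so yaw does not matter
- bottle_red: loose amber glass bottle with a red screw cap and a red band, 146 mm tall overall; body 56 mm in diameter up to 94 mm, then a shoulder narrowing to a neck of 33 mm at 112 mm; the cap is 36 mm in diameter, from 114 to 146 mm above the origin, and can be gripped from above. About 0.17 to 0.35 kg. Origin: centre of its underside, z up; round, so yaw does not matter
- bottle_green: loose amber glass bottle with a green screw cap and a green band, 146 mm tall overall; body 56 mm in diameter up to 94 mm, then a shoulder narrowing to a neck of 33 mm at 112 mm; the cap is 36 mm in diameter, from 114 to 146 mm above the origin, and can be gripped from above. About 0.17 to 0.35 kg. Origin: centre of its underside, z up; round, so yaw does not matter
- jar: the jar to be weighed: loose, short, black with a pale label and a yellow lid, 46 mm in diameter over its whole height, 60 mm tall, about 0.1 to 0.2 kg. At the start it stands on the floor of the white spill tray, about 62 mm (centre to centre) from each of the three bottles, which stand on its left, its right and its near side. Origin: centre of its underside, z up
- pad_blue: fixed flat round blue pad, 72 mm in diameter, 3 mm thick, lying in the white spill tray: the home of the bottle with the blue cap, which stands on it at the start (only its rim then shows). Origin: centre of its underside; its top is 3 mm above that, z up. The white spill tray round the pads is a fixed tray, 160 by 220 mm, floor 4 mm thick, rim 14 mm high
- pad_red: fixed flat round red pad, 72 mm in diameter, 3 mm thick, lying in the white spill tray: the home of the bottle with the red cap, which stands on it at the start (only its rim then shows). Origin: centre of its underside; its top is 3 mm above that, z up
- pad_green: fixed flat round green pad, 72 mm in diameter, 3 mm thick, lying in the white spill tray: the home of the bottle with the green cap, which stands on it at the start (only its rim then shows). Origin: centre of its underside; its top is 3 mm above that, z up
- side_tray: fixed empty steel tray on the bench to one side (left or right changes), 180 x 180 mm outside, rim 20 mm high, walls 5 mm thick, so 170 x 170 mm inside; its floor is 5 mm above the origin. Any places inside will do for the three bottles. Origin: centre of its underside, x and y along its sides
- balance: fixed white laboratory balance on the other side, 185 x 170 mm, housing 50 mm high, with a round steel pan 110 mm in diameter; the pan's top is 60 mm above the origin. Origin: on the bench directly under the centre of the pan, z up
- beaker: bystander, to be left alone: loose empty glass beaker, 84 mm in diameter, 110 mm tall, at the far left or far right of the work. Origin: centre of its underside. A grey tip box with a clear lid (85 mm square, 68 mm high) stands in the like place on the other side, and a thin steel laboratory spatula lies beyond the spill tray
There are look-alikes about, which are no part of the job. Leave any purple look-alike of the bottle_blue alone.

How it is judged:
By the outcome, as a careful person would: the job done as asked, in the order asked, and still so for the second after the job is handed in, with the robot touching nothing.
It also fails if it takes over 136 s, if anything falls off the work surface, if the arm or the gripper's body presses on something with over 40 N, if the wrist force passes 120 N, or if a joint passes its speed limit or range.

## Working session

There is one attempt and no reset: what is moved stays moved. The work goes in short steps, Python scripts to look and compute and a tool call to move; the robot and the scene stay as the last step left them, time stands still between calls to the robot, and variables do not carry over. Pictures are saved under pics/ and viewed, at most 14 in all, crops included, and the job is handed in when it is done.

Besides the shell and the picture viewer there is one more tool, called as a command line: name --pt "numbers of a row" for each row, then --argument value for the rest. play_rows: Moves the arm, as the interface text tells. Its arguments: {"type":"object","properties":{"commands":{"type":"array","items":{"type":"array","items":{"type":"number"}}},"force":{"type":"number"}},"required":["commands"]}

```bash
mkdir -p pics
python3 - <<'E'
from station import ctrl
import cv2
for n in ("scene","top"):
    im=ctrl.camera(n); cv2.imwrite(f"pics/{n}0.png",im)
    m=ctrl.camera_model(n); print(n,m)
o=ctrl.get_obs(); print(o)
E
```

```text
scene {'fx': 496.9089986543025, 'fy': 496.9089986543025, 'cx': 276.5884850821699, 'cy': 204.24721380652798, 'rvec': array([ 1.87002306,  1.75323298, -0.61496423]), 'tvec': array([-0.04136879, -0.45384202,  1.37973222])}
top {'fx': 461.2176649925877, 'fy': 461.2176649925877, 'cx': 278.81871575380154, 'cy': 213.00259221069211, 'rvec': array([ 2.18137291, -2.02277698,  0.22417076]), 'tvec': array([-0.02995959,  0.62261734,  0.82242718])}
{'time_s': 0.1, 'qpos': array([-1.17658440e+00,  3.00430955e-01,  1.52146505e+00, -1.80675970e-05,
        1.32070655e+00, -6.66033765e-02]), 'joint_vel': array([ 4.87361952e-04, -7.23409561e-04, -2.40506068e-03, -7.98682220e-05,
       -3.39363802e-04,  1.07267966e-03]), 'tau': array([ 7.98568253e-04, -5.32645333e+01, -3.53280294e+01,  7.08952686e-02,
        2.35057133e-02, -9.02219108e-05]), 'ee_pos': array([ 0.24448157, -0.49243418,  0.20495744]), 'eef_rot': array([-3.14058383e+00, -4.97508203e-05,  4.60819758e-01]), 'force': array([ 0.11598337,  0.55361944, -0.48098827]), 'moment': array([0.10380247, 0.02978909, 0.04281712]), 'grip_force': 0.0, 'grip_width': 0.09422829835766083}
```

View pics/scene0.png

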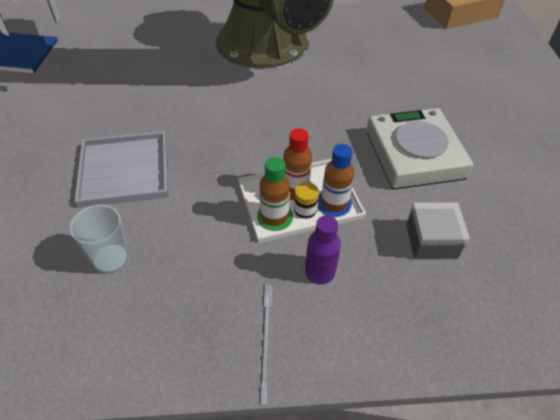

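View pics/top0.png

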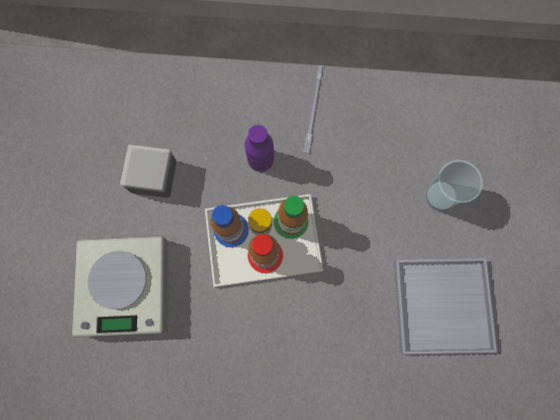

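The top picture shows blue cap (223,215), red (262,245), green (293,206), jar lid (260,220), pan (117,280) and side tray (446,306). The purple bottle at (258,133) is the look-alike. It has no amber glass and no blue band, so `bottle_blue` is the one at (223,215). Next I'll measure these and confirm in a crop.

```bash
cat > h.py <<'E'
import cv2, numpy as np
from scipy.optimize import least_squares
from station import ctrl
M={n:ctrl.camera_model(n) for n in("scene","top")}
def proj(n,P):
    m=M[n];K=np.array([[m["fx"],0,m["cx"]],[0,m["fy"],m["cy"]],[0,0,1]])
    return cv2.projectPoints(np.float64(P).reshape(-1,1,3),m["rvec"],m["tvec"],K,None)[0].reshape(-1,2)
def ray(n,uv,z):
    m=M[n];R=cv2.Rodrigues(m["rvec"])[0];c=-R.T@m["tvec"].ravel()
    d=R.T@np.array([(uv[0]-m["cx"])/m["fx"],(uv[1]-m["cy"])/m["fy"],1]);return c+d*(z-c[2])/d[2]
A=np.linspace(0,2*np.pi,40,endpoint=False)
def cyl(x,y,r,z0,z1): return np.vstack([np.c_[x+r*np.cos(A),y+r*np.sin(A),A*0+z] for z in(z0,z1)])
def cen(pts):
    m=cv2.moments(cv2.convexHull(np.float32(pts)));return np.array([m["m10"],m["m01"]])/m["m00"]
def mask(im,col):
    H=cv2.cvtColor(im,cv2.COLOR_BGR2HSV);h,s,v=cv2.split(H)
    h0,w={"blue":(112,9),"red":(0,5),"green":(65,18),"yellow":(24,5)}[col]
    d=np.abs((h.astype(int)-h0+90)%180-90)
    return ((d<=w)&(s>140)&(v>50)).astype(np.uint8)
def blob(im,col,seed):
    n,l,st,c=cv2.connectedComponentsWithStats(mask(im,col))
    k=[i for i in range(1,n) if st[i,4]>60]
    i=min(k,key=lambda i:np.hypot(*(c[i]-seed)));return c[i],st[i]
def fit(obs,r,z0,z1,g):
    f=lambda p:np.concatenate([cen(proj(n,cyl(*p,r,z0,z1)))-c for n,c in obs])
    s=least_squares(f,g,x_scale=.01,diff_step=1e-4);return s.x,s.fun
E
python3 - <<'E'
from h import *
T=cv2.imread("pics/top0.png");S=cv2.imread("pics/scene0.png")
for c,s,t in(("blue",(342,156),(223,215)),("red",(299,140),(262,245)),("green",(275,170),(293,206))):
    a,sa=blob(S,c,s);b,sb=blob(T,c,t)
    print(c,a,sa,b,sb)
    for o in([("top",b)],[("scene",a)],[("top",b),("scene",a)]): print("  ",*fit(o,.018,.121,.153,ray("top",b,.14)[:2]))
a,sa=blob(T,"yellow",(260,220));print("jar",a,sa,fit([("top",a)],.023,.046,.064,ray("top",a,.06)[:2]))
print("pan",ray("top",(117,280),.06),ray("scene",(421,139),.06))
for uv in((397,260),(486,259),(496,353),(405,354)):print("tray",ray("top",uv,.02))
for uv in((206,207),(311,197),(322,273),(216,286)):print("spill",ray("top",uv,.014))
print("purple",ray("top",(258,133),.146),"beaker top",ray("top",(460,182),.11),"box",ray("top",(150,165),.068))
cv2.imwrite("pics/crop.png",np.hstack([cv2.resize(T[110:300,190:340],None,fx=2.5,fy=2.5),cv2.resize(S[120:310,225:375],None,fx=2.5,fy=2.5)]))
E
```

```text
blue [341.49744898 155.61989796] [332 144  20  24 392] [221.82666667 214.94      ] [212 205  20  20 300]
   [0.59637028 0.11643685] [ 4.61047819e-07 -1.87854312e-07]
   [0.5931567  0.11747198] [-7.09578103e-07 -5.86574259e-07]
   [0.5953271  0.11679194] [-0.25986414  0.55825784 -0.1900892   0.86222061]
red [298.45316456 139.95443038] [289 128  20  25 395] [262.10393258 244.29494382] [252 234  21  22 356]
   [0.54929248 0.04089203] [-4.38259121e-07 -1.26637065e-06]
   [0.54762788 0.04317651] [1.70954263e-06 1.32242474e-06]
   [0.54885199 0.04190879] [-0.60198347  0.20571521 -0.61183101  0.47792006]
green [274.63938619 169.30179028] [266 158  19  24 391] [293.63321799 205.25259516] [285 196  19  19 289]
   [ 0.62358751 -0.00921443] [-1.55451175e-07 -6.77521001e-07]
   [ 0.6203078  -0.00626938] [-2.04832594e-06 -1.40403162e-06]
   [ 0.62242531 -0.00777606] [-0.85024892  0.57223878 -0.77102072  0.90514409]
jar [259.54939759 219.64337349] [249 208  23  24 415] (array([0.60976973, 0.05370238]), array([-2.47669971e-06, -6.97003543e-07]))
pan [0.47270957 0.31191551 0.06      ] [0.47768405 0.3131546  0.06      ]
tray [ 0.55586213 -0.22451345  0.02      ]
tray [ 0.57126114 -0.40174289  0.02      ]
tray [ 0.3918046  -0.41686556  0.02      ]
tray [ 0.37692935 -0.24330851  0.02      ]
spill [0.63639585 0.1681008  0.014     ]
spill [ 0.67393872 -0.04600034  0.014     ]
spill [ 0.51939437 -0.07727174  0.014     ]
spill [0.47796649 0.13079928 0.014     ]
purple [0.75243965 0.06513098 0.146     ] beaker top [ 0.69860238 -0.31658675  0.11      ] box [0.7007948  0.27814216 0.068     ]
```

View pics/crop.png

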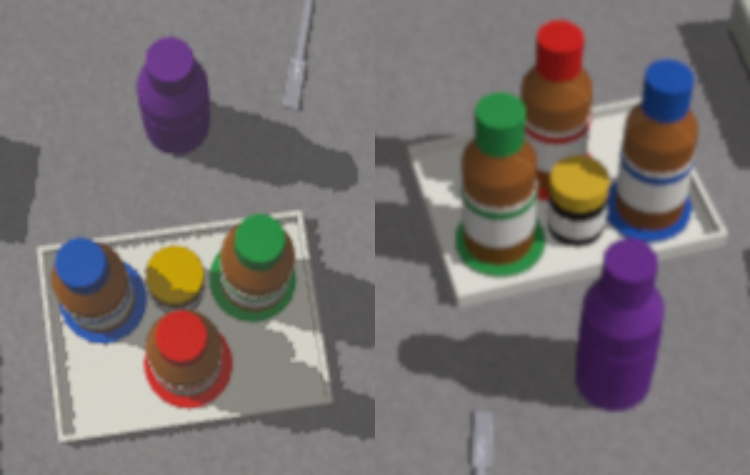

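The crop confirms it. The blue-capped amber bottle stands on its blue pad, and the purple one stands outside the tray, so I'll leave that alone. Each bottle measures about 62–65 mm from the jar, as stated. Now I'll turn the tool to yaw 0 and go above red (0.549, 0.042).

play_rows --pt "0 0 0 0 0 6.6 -0.3" --pt "0 0 0 0 0 6.6 -0.3" --pt "0 0 0 0 0 6.6 -0.3" --pt "0 0 0 0 0 6.6 -0.3" --pt "0.0203 -0.0356 0 0 0 0 -0.3" --pt "0.0203 -0.0356 0 0 0 0 -0.3" --pt "0.0203 -0.0356 0 0 0 0 -0.3" --pt "0.0203 -0.0356 0 0 0 0 -0.3" --pt "0.0203 -0.0356 0 0 0 0 -0.3" --pt "0.0203 -0.0356 0 0 0 0 -0.3" --pt "0.0203 -0.0356 0 0 0 0 -0.3" --pt "0.0203 -0.0356 0 0 0 0 -0.3" --pt "0.0203 -0.0356 0 0 0 0 -0.3" --pt "0.0203 -0.0356 0 0 0 0 -0.3" --pt "0.0203 -0.0356 0 0 0 0 -0.3" --pt "0.0203 -0.0356 0 0 0 0 -0.3" --pt "0.0203 -0.0356 0 0 0 0 -0.3" --pt "0.0203 -0.0356 0 0 0 0 -0.3" --pt "0.0203 -0.0356 0 0 0 0 -0.3" --pt "0 0 0 0 0 0 -0.3" --force 15

```text
time_s: 1.77
ee_pos: [0.5507, 0.0465, 0.2047]
eef_rot: [-3.141, 0.001, 0.004]
force: [-1.4, 0.6, -0.9]
grip_width: 0.0615
grip_force: 0.0
```

play_rows --pt "-0.0017 0.0045 0 0 0 0 -0.3" --pt "0 0 0.02 0 0 0 -0.3" --pt "0 0 0.02 0 0 0 -0.3" --pt "0 0 0.02 0 0 0 -0.3" --pt "0 0 0.015 0 0 0 -0.3" --pt "0 0 0.007 0 0 0 -0.3" --pt "0 0 0 0 0 0 -0.3" --pt "0 0 0 0 0 0 1" --pt "0 0 0 0 0 0 1" --pt "0 0 0 0 0 0 1" --pt "0 0 0 0 0 0 1" --pt "0 0 0 0 0 0 1" --pt "0 0 0 0 0 0 1" --force 20

```text
time_s: 2.85
ee_pos: [0.5477, 0.037, 0.1241]
eef_rot: [-3.141, -0.001, 0.0]
force: [-0.2, 0.6, 4.5]
grip_width: 0.0361
grip_force: 19.9
```

play_rows --pt "0 0 -0.01 0 0 0 1" --pt "0 0 -0.03 0 0 0 1" --pt "0 0 -0.03 0 0 0 1" --pt "0 0 -0.03 0 0 0 1" --pt "0 0 -0.03 0 0 0 1" --pt "0 0 -0.03 0 0 0 1" --pt "0 0 -0.01 0 0 0 1" --pt "-0.0056 0.0145 0 0 0 0 1" --pt "-0.0111 0.0289 0 0 0 0 1" --pt "-0.0111 0.0289 0 0 0 0 1" --pt "-0.0111 0.0289 0 0 0 0 1" --pt "-0.0111 0.0289 0 0 0 0 1" --pt "-0.0111 0.0289 0 0 0 0 1" --pt "-0.0111 0.0289 0 0 0 0 1" --pt "-0.0111 0.0289 0 0 0 0 1" --pt "-0.0111 0.0289 0 0 0 0 1" --pt "-0.0111 0.0289 0 0 0 0 1" --pt "-0.0111 0.0289 0 0 0 0 1" --pt "-0.0056 0.0145 0 0 0 0 1" --pt "0 0 0 0 0 0 1"

```text
time_s: 4.52
ee_pos: [0.4237, -0.2834, 0.2923]
eef_rot: [-3.141, 0.002, -0.003]
force: [0.1, 0.6, -2.2]
grip_width: 0.0356
grip_force: 19.9
```

Run:
```python
from h import *
im=ctrl.camera("scene");im2=ctrl.camera("top");cv2.imwrite("pics/c1.png",np.vstack([im[0:300],im2[120:420]])[:, :]);o=ctrl.get_obs();print(o["ee_pos"],o["force"],o["grip_width"])
cv2.imwrite("pics/scene1.png",im);cv2.imwrite("pics/top1.png",im2)
```

```text
[ 0.42487931 -0.28104982  0.29267353] [ 0.15333864  0.09455687 -1.99826532] 0.03572296570300152
```

View pics/c1.png

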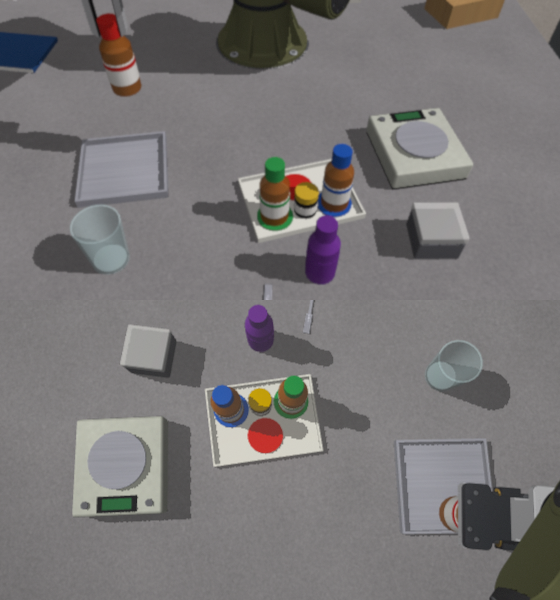

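The red bottle hangs upright in the gripper, and its red pad is bare at (265,255) in the top picture. The other bottles and the jar haven't moved. Lowering it now.

play_rows --pt "0 0 0.02 0 0 0 1" --pt "0 0 0.03 0 0 0 1" --pt "0 0 0.03 0 0 0 1" --pt "0 0 0.03 0 0 0 1" --pt "0 0 0.03 0 0 0 1" --pt "0 0 0.015 0 0 0 1" --pt "0 0 0.007 0 0 0 1" --pt "0 0 0.003 0 0 0 1" --pt "0 0 0.002 0 0 0 1" --pt "0 0 0.002 0 0 0 1" --pt "0 0 0 0 0 0 1" --pt "0 0 0 0 0 0 1"

```text
time_s: 5.62
ee_pos: [0.4255, -0.2812, 0.1252]
eef_rot: [3.141, -0.001, 0.0]
force: [-0.5, -0.4, -2.7]
grip_width: 0.0356
grip_force: 19.9
```

play_rows --pt "0 0 0.0015 0 0 0 1" --pt "0 0 0.0015 0 0 0 1" --pt "0 0 0 0 0 0 1" --pt "0 0 0 0 0 0 1"

```text
time_s: 5.95
ee_pos: [0.4254, -0.2812, 0.122]
eef_rot: [3.141, -0.001, -0.0]
force: [0.2, 2.6, 4.9]
grip_width: 0.0353
grip_force: 20.0
```

play_rows --pt "0 0 0 0 0 0 -0.3" --pt "0 0 0 0 0 0 -0.3" --pt "0 0 0 0 0 0 -0.3" --pt "0 0 -0.015 0 0 0 -0.3" --pt "0 0 -0.035 0 0 0 -0.3" --pt "0 0 -0.035 0 0 0 -0.3" --pt "0.0142 -0.0331 0 0 0 0 -0.3" --pt "0.0142 -0.0331 0 0 0 0 -0.3" --pt "0.0142 -0.0331 0 0 0 0 -0.3" --pt "0.0142 -0.0331 0 0 0 0 -0.3" --pt "0.0142 -0.0331 0 0 0 0 -0.3" --pt "0.0142 -0.0331 0 0 0 0 -0.3" --pt "0.0142 -0.0331 0 0 0 0 -0.3" --pt "0.0142 -0.0331 0 0 0 0 -0.3" --pt "0.0142 -0.0331 0 0 0 0 -0.3" --pt "0.0142 -0.0331 0 0 0 0 -0.3" --pt "0.0142 -0.0331 0 0 0 0 -0.3" --pt "0.0142 -0.0331 0 0 0 0 -0.3" --pt "0 0 0 0 0 0 -0.3" --pt "0 0 0 0 0 0 -0.3"

```text
time_s: 7.62
ee_pos: [0.5956, 0.1174, 0.2057]
eef_rot: [3.141, 0.001, 0.002]
force: [-0.3, -1.2, -0.1]
grip_width: 0.061
grip_force: 0.0
```

play_rows --pt "0 0 0.02 0 0 0 -0.3" --pt "0 0 0.02 0 0 0 -0.3" --pt "0 0 0.02 0 0 0 -0.3" --pt "0 0 0.015 0 0 0 -0.3" --pt "0 0 0.008 0 0 0 -0.3" --pt "0 0 0 0 0 0 -0.3" --pt "0 0 0 0 0 0 -0.3"

```text
time_s: 8.2
ee_pos: [0.5957, 0.1155, 0.124]
eef_rot: [-3.142, -0.0, -0.001]
force: [0.7, -1.3, 1.0]
grip_width: 0.0609
grip_force: 0.0
```

play_rows --pt "0 0 0 0 0 0 1" --pt "0 0 0 0 0 0 1" --pt "0 0 0 0 0 0 1" --pt "0 0 0 0 0 0 1" --pt "0 0 0 0 0 0 1" --pt "0 0 -0.01 0 0 0 1" --pt "0 0 -0.03 0 0 0 1" --pt "0 0 -0.03 0 0 0 1" --pt "0 0 -0.03 0 0 0 1" --pt "0 0 -0.03 0 0 0 1" --pt "0 0 -0.03 0 0 0 1" --pt "0 0 -0.01 0 0 0 1" --pt "0 0 0 0 0 0 1"

```text
time_s: 9.28
ee_pos: [0.5961, 0.1162, 0.2961]
eef_rot: [-3.141, -0.004, 0.0]
force: [-0.1, -0.1, -2.7]
grip_width: 0.0358
grip_force: 20.0
```

play_rows --pt "-0.0031 0.015 0 0 0 0 1" --pt "-0.0062 0.03 0 0 0 0 1" --pt "-0.0062 0.03 0 0 0 0 1" --pt "-0.0062 0.03 0 0 0 0 1" --pt "-0.0062 0.03 0 0 0 0 1" --pt "-0.0062 0.03 0 0 0 0 1" --pt "-0.0062 0.03 0 0 0 0 1" --pt "-0.0062 0.03 0 0 0 0 1" --pt "-0.0062 0.03 0 0 0 0 1" --pt "-0.0062 0.03 0 0 0 0 1" --pt "-0.0062 0.03 0 0 0 0 1" --pt "-0.0062 0.03 0 0 0 0 1" --pt "-0.0062 0.03 0 0 0 0 1" --pt "-0.0031 0.014 0 0 0 0 1" --pt "0 0 0 0 0 0 1" --pt "0 0 0 0 0 0 1"

```text
time_s: 10.62
ee_pos: [0.5143, -0.2731, 0.2918]
eef_rot: [-3.14, 0.002, -0.001]
force: [0.9, -0.2, -2.4]
grip_width: 0.0359
grip_force: 20.0
```

play_rows --pt "0 0 0.02 0 0 0 1" --pt "0 0 0.03 0 0 0 1" --pt "0 0 0.03 0 0 0 1" --pt "0 0 0.03 0 0 0 1" --pt "0 0 0.03 0 0 0 1" --pt "0 0 0.015 0 0 0 1" --pt "0 0 0.007 0 0 0 1" --pt "0 0 0.004 0 0 0 1" --pt "0 0 0.002 0 0 0 1" --pt "0 0 0.0015 0 0 0 1" --pt "0 0 0.001 0 0 0 1" --pt "0 0 0 0 0 0 1" --pt "0 0 0 0 0 0 1"

```text
time_s: 11.7
ee_pos: [0.5151, -0.273, 0.1235]
eef_rot: [3.141, -0.001, -0.0]
force: [-0.4, -0.6, -3.4]
grip_width: 0.0359
grip_force: 20.0
```

play_rows --pt "0 0 0.001 0 0 0 1" --pt "0 0 0.001 0 0 0 1" --pt "0 0 0 0 0 0 1" --pt "0 0 0 0 0 0 1"

```text
time_s: 12.03
ee_pos: [0.5153, -0.2731, 0.1219]
eef_rot: [3.141, -0.001, -0.0]
force: [-1.7, 0.8, 4.5]
grip_width: 0.0352
grip_force: 20.0
```

play_rows --pt "0 0 0 0 0 0 -0.3" --pt "0 0 0 0 0 0 -0.3" --pt "0 0 0 0 0 0 -0.3" --pt "0 0 -0.015 0 0 0 -0.3" --pt "0 0 -0.035 0 0 0 -0.3" --pt "0 0 -0.035 0 0 0 -0.3" --pt "0.0119 -0.0295 0 0 0 0 -0.3" --pt "0.0119 -0.0295 0 0 0 0 -0.3" --pt "0.0119 -0.0295 0 0 0 0 -0.3" --pt "0.0119 -0.0295 0 0 0 0 -0.3" --pt "0.0119 -0.0295 0 0 0 0 -0.3" --pt "0.0119 -0.0295 0 0 0 0 -0.3" --pt "0.0119 -0.0295 0 0 0 0 -0.3" --pt "0.0119 -0.0295 0 0 0 0 -0.3" --pt "0.0119 -0.0295 0 0 0 0 -0.3" --pt "0 0 0 0 0 0 -0.3" --pt "0 0 0 0 0 0 -0.3"

```text
time_s: 13.45
ee_pos: [0.6222, -0.0061, 0.2055]
eef_rot: [3.142, 0.001, 0.002]
force: [-0.2, -0.1, -0.1]
grip_width: 0.0611
grip_force: 0.0
```

play_rows --pt "0 0 0.02 0 0 0 -0.3" --pt "0 0 0.02 0 0 0 -0.3" --pt "0 0 0.02 0 0 0 -0.3" --pt "0 0 0.015 0 0 0 -0.3" --pt "0 0 0.008 0 0 0 -0.3" --pt "0 0 0 0 0 0 -0.3" --pt "0 0 0 0 0 0 -0.3" --pt "0 0 0 0 0 0 1" --pt "0 0 0 0 0 0 1" --pt "0 0 0 0 0 0 1" --pt "0 0 0 0 0 0 1" --pt "0 0 0 0 0 0 1"

```text
time_s: 14.45
ee_pos: [0.6222, -0.0075, 0.1234]
eef_rot: [3.141, -0.001, 0.0]
force: [0.9, 0.4, 2.3]
grip_width: 0.036
grip_force: 20.0
```

play_rows --pt "0 0 -0.01 0 0 0 1" --pt "0 0 -0.03 0 0 0 1" --pt "0 0 -0.03 0 0 0 1" --pt "0 0 -0.03 0 0 0 1" --pt "0 0 -0.03 0 0 0 1" --pt "0 0 -0.03 0 0 0 1" --pt "0 0 -0.01 0 0 0 1" --pt "0 0 0 0 0 0 1"

```text
time_s: 15.12
ee_pos: [0.6226, -0.0074, 0.2956]
eef_rot: [3.141, -0.004, 0.0]
force: [0.7, 0.1, -3.3]
grip_width: 0.0357
grip_force: 20.0
```

play_rows --pt "-0.006 0.015 0 0 0 0 1" --pt "-0.012 0.03 0 0 0 0 1" --pt "-0.012 0.03 0 0 0 0 1" --pt "-0.012 0.03 0 0 0 0 1" --pt "-0.012 0.03 0 0 0 0 1" --pt "-0.012 0.03 0 0 0 0 1" --pt "-0.012 0.03 0 0 0 0 1" --pt "-0.012 0.03 0 0 0 0 1" --pt "-0.012 0.03 0 0 0 0 1" --pt "-0.012 0.03 0 0 0 0 1" --pt "-0.012 0.03 0 0 0 0 1" --pt "-0.012 0.03 0 0 0 0 1" --pt "-0.006 0.015 0 0 0 0 1" --pt "0 0 0 0 0 0 1" --pt "0 0 0 0 0 0 1"

```text
time_s: 16.37
ee_pos: [0.4769, -0.3679, 0.2906]
eef_rot: [-3.139, 0.003, -0.002]
force: [-0.6, 0.2, -2.5]
grip_width: 0.0357
grip_force: 20.0
```

play_rows --pt "0 0 0.02 0 0 0 1" --pt "0 0 0.03 0 0 0 1" --pt "0 0 0.03 0 0 0 1" --pt "0 0 0.03 0 0 0 1" --pt "0 0 0.03 0 0 0 1" --pt "0 0 0.015 0 0 0 1" --pt "0 0 0.007 0 0 0 1" --pt "0 0 0.004 0 0 0 1" --pt "0 0 0.002 0 0 0 1" --pt "0 0 0.0015 0 0 0 1" --pt "0 0 0.001 0 0 0 1" --pt "0 0 0 0 0 0 1" --pt "0 0 0.001 0 0 0 1" --pt "0 0 0 0 0 0 1"

```text
time_s: 17.53
ee_pos: [0.4781, -0.3675, 0.1217]
eef_rot: [3.141, -0.0, 0.0]
force: [-0.2, 0.1, -3.6]
grip_width: 0.0359
grip_force: 20.0
```

play_rows --pt "0 0 0.001 0 0 0 1" --pt "0 0 0 0 0 0 1" --pt "0 0 0.001 0 0 0 1" --pt "0 0 0 0 0 0 1" --pt "0 0 0 0 0 0 1"

```text
time_s: 17.95
ee_pos: [0.4786, -0.3678, 0.1214]
eef_rot: [3.14, -0.002, -0.0]
force: [-2.8, 2.8, 12.1]
grip_width: 0.036
grip_force: 20.0
```

play_rows --pt "0 0 -0.001 0 0 0 -0.3" --pt "0 0 0 0 0 0 -0.3" --pt "0 0 0 0 0 0 -0.3" --pt "0 0 0 0 0 0 -0.3" --pt "0 0 -0.015 0 0 0 -0.3" --pt "0 0 -0.035 0 0 0 -0.3" --pt "0 0 -0.035 0 0 0 -0.3" --pt "-0.0087 -0.032 0 0 0 0 -0.3" --pt "-0.0087 -0.032 0 0 0 0 -0.3" --pt "-0.0087 -0.032 0 0 0 0 -0.3" --pt "-0.0087 -0.032 0 0 0 0 -0.3" --pt "-0.0087 -0.032 0 0 0 0 -0.3" --pt "-0.0087 -0.032 0 0 0 0 -0.3" --pt "-0.0087 -0.032 0 0 0 0 -0.3" --pt "-0.0087 -0.032 0 0 0 0 -0.3" --pt "-0.0087 -0.032 0 0 0 0 -0.3" --pt "0 0 0 0 0 0 -0.3" --pt "0 0 0 0 0 0 -0.3"

```text
time_s: 19.45
ee_pos: [0.3997, -0.0785, 0.2058]
eef_rot: [3.141, -0.001, 0.002]
force: [0.8, -0.3, 0.0]
grip_width: 0.061
grip_force: 0.0
```

Run:
```python
from h import *
im=ctrl.camera("scene");im2=ctrl.camera("top");cv2.imwrite("pics/c2.png",np.vstack([im[0:300],im2[120:420]]))
cv2.imwrite("pics/scene2.png",im);cv2.imwrite("pics/top2.png",im2)
a,sa=blob(im2,"yellow",(260,220));s,ss=blob(im,"yellow",(306,194));print("jar",a,s)
for o in([("top",a)],[("scene",s)]):print(fit(o,.023,.046,.064,[.6,.05]))
for c,t in(("blue",(.5953,.1168)),("red",(.5489,.0419)),("green",(.6224,-.0078))):
  for n,i in(("top",im2),("scene",im)):
    b,sb=blob(i,c,proj(n,[*t,.007])[0]);print(c,n,sb,*fit([(n,b)],.036,.004,.007,t))
```

```text
jar [259.4589372  219.59178744] [306.2575406  193.62412993]
(array([0.60985896, 0.05388711]), array([-6.36163179e-07, -5.70957752e-08]))
(array([0.6100801 , 0.05596776]), array([2.89817876e-07, 2.33190897e-06]))
blue top [214 213  34  34 889] [0.59495717 0.11346752] [ 8.41741610e-07 -1.32085464e-06]
blue scene [318 190  33  26 693] [0.59414213 0.11646371] [ 3.52792654e-07 -1.12272289e-08]
red top [248 238  35  35 940] [0.54773157 0.03929806] [4.92894912e-07 8.05857212e-08]
red scene [278 175  31  25 405] [0.54191281 0.03182206] [7.21708489e-08 1.85706284e-07]
green top [275 205  33  32 556] [ 0.6304766  -0.01334542] [5.75331796e-07 1.70380824e-06]
green scene [258 203  34  27 716] [ 0.62077649 -0.00541688] [-5.94621554e-07  2.10584489e-07]
```

View pics/c2.png

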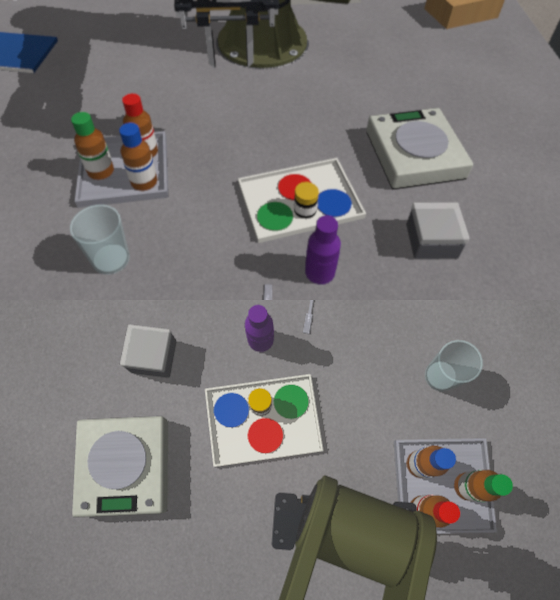

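All three bottles stand upright in the side tray. The jar (260,220) and the three bare pads are clear, and nothing else has moved. Jar at (0.610, 0.055).

play_rows --pt "0.0263 -0.0167 0 0 0 0 -0.5" --pt "0.0263 -0.0167 0 0 0 0 -0.5" --pt "0.0263 -0.0167 0 0 0 0 -0.5" --pt "0.0263 -0.0167 0 0 0 0 -0.5" --pt "0.0263 -0.0167 0 0 0 0 -0.5" --pt "0.0263 -0.0167 0 0 0 0 -0.5" --pt "0.0263 -0.0167 0 0 0 0 -0.5" --pt "0.0263 -0.0167 0 0 0 0 -0.5" --pt "0 0 0.02 0 0 0 -0.5" --pt "0 0 0.03 0 0 0 -0.5" --pt "0 0 0.03 0 0 0 -0.5" --pt "0 0 0.03 0 0 0 -0.5" --pt "0 0 0.02 0 0 0 -0.5" --pt "0 0 0 0 0 0 -0.5"

```text
time_s: 20.72
ee_pos: [0.6083, 0.0528, 0.0703]
eef_rot: [3.141, 0.008, -0.001]
force: [0.4, -0.1, -0.7]
grip_width: 0.0708
grip_force: 0.0
```

Run:
```python
from h import *
T=cv2.imread("pics/top2.png");S=cv2.imread("pics/scene2.png")
H=cv2.cvtColor(T,cv2.COLOR_BGR2HSV)
m=((np.abs(H[...,0].astype(int)-65)<20)&(H[...,1]>90)&(H[...,2]>20)).astype(np.uint8)
n,l,st,c=cv2.connectedComponentsWithStats(m);u=proj("top",[.6215,-.007,.007])[0]
i=min((k for k in range(1,n) if st[k,4]>200),key=lambda k:np.hypot(*(c[k]-u)));print(st[i],fit([("top",c[i])],.036,.004,.007,[.62,0]))
# pan: bright steel disc on balance: ellipse fit of edges, both views
for nm,I,uv in(("top",T,(117,280)),("scene",S,(421,139))):
    g=cv2.cvtColor(I,cv2.COLOR_BGR2GRAY).astype(int)
    H=cv2.cvtColor(I,cv2.COLOR_BGR2HSV); hh=H[uv[1]-3:uv[1]+4,uv[0]-3:uv[0]+4].reshape(-1,3).mean(0)
    d=(np.abs(H.astype(int)-hh)*[1,1,.5]).sum(2)
    m=((d<28)).astype(np.uint8);m=cv2.morphologyEx(m,cv2.MORPH_OPEN,np.ones((3,3)));n,l,st,c=cv2.connectedComponentsWithStats(m);k=l[uv[1],uv[0]]
    print(nm,hh,st[k],c[k],fit([(nm,c[k])],.055,.0595,.06,[.475,.312])[0], proj(nm,cyl(.475,.312,.055,.06,.06)).ptp(0) if hasattr(np.ndarray,'ptp') else np.ptp(proj(nm,cyl(.475,.312,.055,.06,.06)),axis=0))
print(ctrl.get_obs()["ee_pos"])
```

```text
[274 205  34  33 890] (array([ 0.62205701, -0.00793589]), array([6.49319531e-08, 6.22964535e-07]))Traceback (most recent call last):
  File "<stdin>", line 13, in <module>
AttributeError: `ptp` was removed from the ndarray class in NumPy 2.0. Use np.ptp(arr, ...) instead.
```

play_rows --pt "0 0 0.02 0 0 0 -0.5" --pt "0 0 0.02 0 0 0 -0.5" --pt "0 0 0.01 0 0 0 -0.5" --pt "0 0 0 0 0 0 -0.5" --pt "0 0 0 0 0 0 1" --pt "0 0 0 0 0 0 1" --pt "0 0 0 0 0 0 1" --pt "0 0 0 0 0 0 1" --pt "0 0 0 0 0 0 1"

```text
time_s: 21.47
ee_pos: [0.6107, 0.0542, 0.0265]
eef_rot: [-3.142, -0.002, 0.0]
force: [-0.3, 1.5, 5.2]
grip_width: 0.0458
grip_force: 20.0
```

Run:
```python
from h import *
T=cv2.imread("pics/top2.png");S=cv2.imread("pics/scene2.png")
for nm,I,uv in(("top",T,(117,280)),("scene",S,(421,139))):
    H=cv2.cvtColor(I,cv2.COLOR_BGR2HSV).astype(int);r=H[uv[1]-3:uv[1]+4,uv[0]-3:uv[0]+4].reshape(-1,3).mean(0)
    d=(np.abs(H-r)*[.3,1,.5]).sum(2)
    m=cv2.morphologyEx((d<22).astype(np.uint8),cv2.MORPH_OPEN,np.ones((3,3)));n,l,st,c=cv2.connectedComponentsWithStats(m);k=l[uv[1],uv[0]]
    p=proj(nm,cyl(.475,.312,.055,.06,.06));print(nm,r,st[k],c[k],fit([(nm,c[k])],.055,.0595,.06,[.475,.312])[0],p.min(0),np.ptp(p,axis=0))
```

```text
top [118.57142857  13.26530612 160.20408163] [  88  251   57   58 2611] [116.18766756 279.64036768] [0.47401944 0.3136618 ] [ 87.86590136 249.91674533] [58.47163491 58.5202989 ]
scene [121.95918367  13.40816327 153.18367347] [ 396  121   52   36 1443] [421.82120582 138.61538462] [0.47454927 0.31546682] [393.91374795 120.81502967] [52.78515605 35.84999967]
```

play_rows --pt "0 0 -0.01 0 0 0 1" --pt "0 0 -0.03 0 0 0 1" --pt "0 0 -0.03 0 0 0 1" --pt "0 0 -0.03 0 0 0 1" --pt "0 0 -0.01 0 0 0 1" --pt "-0.0068 -0.013 0 0 0 0 1" --pt "-0.0136 -0.026 0 0 0 0 1" --pt "-0.0136 -0.026 0 0 0 0 1" --pt "-0.0136 -0.026 0 0 0 0 1" --pt "-0.0136 -0.026 0 0 0 0 1" --pt "-0.0136 -0.026 0 0 0 0 1" --pt "-0.0136 -0.026 0 0 0 0 1" --pt "-0.0136 -0.026 0 0 0 0 1" --pt "-0.0136 -0.026 0 0 0 0 1" --pt "-0.0136 -0.026 0 0 0 0 1" --pt "-0.0068 -0.013 0 0 0 0 1" --pt "0 0 0 0 0 0 1" --pt "0 0 0 0 0 0 1"

```text
time_s: 22.97
ee_pos: [0.473, 0.3145, 0.1341]
eef_rot: [3.14, 0.002, 0.002]
force: [0.5, 0.4, -1.4]
grip_width: 0.046
grip_force: 20.0
```

play_rows --pt "0 0 0.02 0 0 0 1" --pt "0 0 0.02 0 0 0 1" --pt "0 0 0.007 0 0 0 1" --pt "0 0 0.003 0 0 0 1" --pt "0 0 0.001 0 0 0 1" --pt "0 0 0.001 0 0 0 1" --pt "0 0 0 0 0 0 1" --pt "0 0 0 0 0 0 1"

```text
time_s: 23.63
ee_pos: [0.4745, 0.3143, 0.0842]
eef_rot: [-3.141, -0.001, -0.0]
force: [-0.7, 0.0, -1.0]
grip_width: 0.0459
grip_force: 20.0
```

play_rows --pt "0 0 0.001 0 0 0 1" --pt "0 0 0 0 0 0 1" --pt "0 0 0.001 0 0 0 1" --pt "0 0 0 0 0 0 1" --pt "0 0 0 0 0 0 1"

```text
time_s: 24.05
ee_pos: [0.4743, 0.3143, 0.0825]
eef_rot: [-3.141, -0.001, 0.0]
force: [-4.5, -2.0, 9.1]
grip_width: 0.0458
grip_force: 20.0
```

play_rows --pt "0 0 -0.001 0 0 0 -0.5" --pt "0 0 0 0 0 0 -0.5" --pt "0 0 0 0 0 0 -0.5" --pt "0 0 0 0 0 0 -0.5" --pt "0 0 -0.02 0 0 0 -0.5" --pt "0 0 -0.035 0 0 0 -0.5" --pt "0 0 -0.035 0 0 0 -0.5" --pt "0 0 -0.034 0 0 0 -0.5"

```text
time_s: 24.72
ee_pos: [0.4739, 0.314, 0.208]
eef_rot: [3.141, 0.0, 0.0]
force: [0.1, -0.7, -0.3]
grip_width: 0.0705
grip_force: 0.0
```

play_rows --pt "-0.0057 0.0302 0 0 0 0 -0.3" --pt "-0.0057 0.0302 0 0 0 0 -0.3" --pt "-0.0057 0.0302 0 0 0 0 -0.3" --pt "-0.0057 0.0302 0 0 0 0 -0.3" --pt "-0.0057 0.0302 0 0 0 0 -0.3" --pt "-0.0057 0.0302 0 0 0 0 -0.3" --pt "-0.0057 0.0302 0 0 0 0 -0.3" --pt "-0.0057 0.0302 0 0 0 0 -0.3" --pt "-0.0057 0.0302 0 0 0 0 -0.3" --pt "-0.0057 0.0302 0 0 0 0 -0.3" --pt "-0.0057 0.0302 0 0 0 0 -0.3" --pt "-0.0057 0.0302 0 0 0 0 -0.3" --pt "-0.0057 0.0302 0 0 0 0 -0.3" --pt "0 0 0 0 0 0 -0.3" --pt "0 0 0 0 0 0 -0.3"

```text
time_s: 25.97
ee_pos: [0.3999, -0.0793, 0.2065]
eef_rot: [-3.142, -0.0, -0.003]
force: [-1.1, 0.4, -0.9]
grip_width: 0.0614
grip_force: 0.0
```

Run:
```python
from h import *
im=ctrl.camera("scene");im2=ctrl.camera("top");cv2.imwrite("pics/c3.png",np.vstack([im[0:300],im2[120:420]]))
for n,i in(("top",im2),("scene",im)):
    a,_=blob(i,"yellow",proj(n,[.4743,.3145,.11])[0]);print("jar",fit([(n,a)],.023,.102,.12,[.47,.31]))
    for c,t in(("blue",(.515,-.273)),("red",(.425,-.281)),("green",(.478,-.367))):
        b,sb=blob(i,c,proj(n,[*t,.135])[0]);print(c,n,sb,fit([(n,b)],.018,.119,.151,t)[0])
```

```text
jar (array([0.47307188, 0.3127932 ]), array([4.07492379e-07, 5.07372988e-08]))
blue top [431 269  25  20 408] [ 0.51388376 -0.27498448]
red top [433 321  27  23 478] [ 0.425075  -0.2804843]
green top [485 295  27  20 459] [ 0.47680728 -0.36959643]
jar (array([0.47309619, 0.31451589]), array([-2.71415786e-07,  2.96446331e-07]))
blue scene [120 123  21  24 391] [ 0.51235556 -0.27225684]
red scene [123  94  20  23 355] [ 0.42529926 -0.2776189 ]
green scene [ 72 113  22  22 372] [ 0.47586748 -0.36664558]
```

View pics/c3.png

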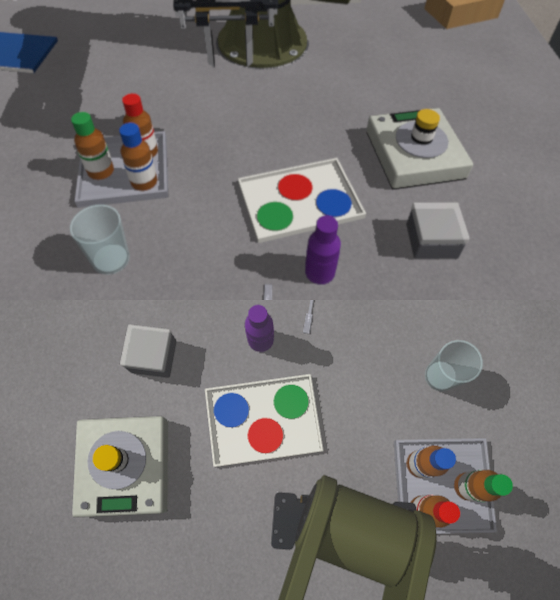

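The jar stands within about 2 mm of the pan centre and the bottles are upright in the side tray. Now I'll fetch blue and re-measure the red pad, which is fully visible now.

play_rows --pt "0.0164 0.0277 0 0 0 0 -0.3" --pt "0.0164 0.0277 0 0 0 0 -0.3" --pt "0.0164 0.0277 0 0 0 0 -0.3" --pt "0.0164 0.0277 0 0 0 0 -0.3" --pt "0.0164 0.0277 0 0 0 0 -0.3" --pt "0.0164 0.0277 0 0 0 0 -0.3" --pt "0.0164 0.0277 0 0 0 0 -0.3" --pt "0 0 0 0 0 0 -0.3" --pt "0 0 0 0 0 0 -0.3"

```text
time_s: 26.82
ee_pos: [0.5156, -0.2717, 0.2053]
eef_rot: [-3.141, 0.001, 0.001]
force: [-0.3, 0.5, -0.0]
grip_width: 0.061
grip_force: 0.0
```

Run:
```python
from h import *
i=cv2.imread("pics/c3.png")[:300]
for c,t in(("blue",(.5946,.115)),("red",(.5477,.0393)),("green",(.6214,-.0067))):
    b,sb=blob(i,c,proj("scene",[*t,.007])[0]);print(c,sb,fit([("scene",b)],.036,.0065,.007,t)[0])
print(ctrl.get_obs()["ee_pos"])
```

```text
blue [317 190  34  26 708] [0.59500904 0.11551639]
red [278 175  34  25 662] [0.5483325  0.04133881]
green [258 203  34  26 714] [ 0.62172026 -0.00550911]
[ 0.51555576 -0.271749    0.20534005]
```

play_rows --pt "0 0 0.02 0 0 0 -0.3" --pt "0 0 0.02 0 0 0 -0.3" --pt "0 0 0.02 0 0 0 -0.3" --pt "0 0 0.015 0 0 0 -0.3" --pt "0 0 0.008 0 0 0 -0.3" --pt "0 0 0 0 0 0 -0.3" --pt "0 0 0 0 0 0 -0.3" --pt "0 0 0 0 0 0 1" --pt "0 0 0 0 0 0 1" --pt "0 0 0 0 0 0 1" --pt "0 0 0 0 0 0 1" --pt "0 0 0 0 0 0 1"

```text
time_s: 27.82
ee_pos: [0.515, -0.2725, 0.1239]
eef_rot: [3.141, -0.001, -0.0]
force: [1.3, -0.6, 1.3]
grip_width: 0.0359
grip_force: 20.0
```

play_rows --pt "0 0 -0.01 0 0 0 1" --pt "0 0 -0.03 0 0 0 1" --pt "0 0 -0.03 0 0 0 1" --pt "0 0 -0.03 0 0 0 1" --pt "0 0 -0.03 0 0 0 1" --pt "0 0 -0.03 0 0 0 1" --pt "0 0 -0.01 0 0 0 1" --pt "0 0 0 0 0 0 1" --pt "0 0 0 0 0 0 1" --pt "0 0 0 0 0 0 1"

```text
time_s: 28.65
ee_pos: [0.5144, -0.2721, 0.2912]
eef_rot: [-3.14, 0.003, 0.0]
force: [-0.7, -0.1, -2.8]
grip_width: 0.0353
grip_force: 20.0
```

play_rows --pt "0.0031 -0.015 0 0 0 0 1" --pt "0.0063 -0.0298 0 0 0 0 1" --pt "0.0063 -0.0298 0 0 0 0 1" --pt "0.0063 -0.0298 0 0 0 0 1" --pt "0.0063 -0.0298 0 0 0 0 1" --pt "0.0063 -0.0298 0 0 0 0 1" --pt "0.0063 -0.0298 0 0 0 0 1" --pt "0.0063 -0.0298 0 0 0 0 1" --pt "0.0063 -0.0298 0 0 0 0 1" --pt "0.0063 -0.0298 0 0 0 0 1" --pt "0.0063 -0.0298 0 0 0 0 1" --pt "0.0063 -0.0298 0 0 0 0 1" --pt "0.0063 -0.0298 0 0 0 0 1" --pt "0.003 -0.015 0 0 0 0 1" --pt "0 0 0 0 0 0 1" --pt "0 0 0 0 0 0 1"

```text
time_s: 29.98
ee_pos: [0.5962, 0.1158, 0.2922]
eef_rot: [3.141, 0.002, 0.001]
force: [-0.8, -0.3, -2.3]
grip_width: 0.0357
grip_force: 20.0
```

play_rows --pt "0 0 0.02 0 0 0 1" --pt "0 0 0.03 0 0 0 1" --pt "0 0 0.03 0 0 0 1" --pt "0 0 0.03 0 0 0 1" --pt "0 0 0.03 0 0 0 1" --pt "0 0 0.015 0 0 0 1" --pt "0 0 0.005 0 0 0 1" --pt "0 0 0.003 0 0 0 1" --pt "0 0 0.002 0 0 0 1" --pt "0 0 0 0 0 0 1" --pt "0 0 0 0 0 0 1"

```text
time_s: 30.9
ee_pos: [0.597, 0.1152, 0.1296]
eef_rot: [-3.141, -0.002, -0.0]
force: [-0.2, -0.0, -2.6]
grip_width: 0.0355
grip_force: 20.0
```

play_rows --pt "0 0 0.0015 0 0 0 1" --pt "0 0 0.001 0 0 0 1" --pt "0 0 0 0 0 0 1" --pt "0 0 0.001 0 0 0 1" --pt "0 0 0 0 0 0 1" --pt "0 0 0 0 0 0 1"

```text
time_s: 31.4
ee_pos: [0.5969, 0.1153, 0.1259]
eef_rot: [-3.142, -0.001, 0.0]
force: [-1.6, -0.4, 5.4]
grip_width: 0.0354
grip_force: 20.0
```

play_rows --pt "0 0 0 0 0 0 -0.3" --pt "0 0 0 0 0 0 -0.3" --pt "0 0 0 0 0 0 -0.3" --pt "0 0 -0.015 0 0 0 -0.3" --pt "0 0 -0.035 0 0 0 -0.3" --pt "0 0 -0.03 0 0 0 -0.3" --pt "-0.0143 0.033 0 0 0 0 -0.3" --pt "-0.0143 0.033 0 0 0 0 -0.3" --pt "-0.0143 0.033 0 0 0 0 -0.3" --pt "-0.0143 0.033 0 0 0 0 -0.3" --pt "-0.0143 0.033 0 0 0 0 -0.3" --pt "-0.0143 0.033 0 0 0 0 -0.3" --pt "-0.0143 0.033 0 0 0 0 -0.3" --pt "-0.0143 0.033 0 0 0 0 -0.3" --pt "-0.0143 0.033 0 0 0 0 -0.3" --pt "-0.0143 0.033 0 0 0 0 -0.3" --pt "-0.0143 0.033 0 0 0 0 -0.3" --pt "-0.0143 0.033 0 0 0 0 -0.3" --pt "0 0 0 0 0 0 -0.3" --pt "0 0 0 0 0 0 -0.3"

```text
time_s: 33.07
ee_pos: [0.4243, -0.2818, 0.2048]
eef_rot: [-3.141, 0.0, -0.003]
force: [-0.3, 0.3, -0.2]
grip_width: 0.0612
grip_force: 0.0
```

play_rows --pt "0 0 0.02 0 0 0 -0.3" --pt "0 0 0.02 0 0 0 -0.3" --pt "0 0 0.02 0 0 0 -0.3" --pt "0 0 0.015 0 0 0 -0.3" --pt "0 0 0.007 0 0 0 -0.3" --pt "0 0 0 0 0 0 -0.3" --pt "0 0 0 0 0 0 -0.3" --pt "0 0 0 0 0 0 1" --pt "0 0 0 0 0 0 1" --pt "0 0 0 0 0 0 1" --pt "0 0 0 0 0 0 1" --pt "0 0 0 0 0 0 1"

```text
time_s: 34.07
ee_pos: [0.4251, -0.2807, 0.1233]
eef_rot: [3.141, -0.001, -0.0]
force: [0.1, 1.6, 2.8]
grip_width: 0.0356
grip_force: 20.0
```

play_rows --pt "0 0 -0.01 0 0 0 1" --pt "0 0 -0.03 0 0 0 1" --pt "0 0 -0.03 0 0 0 1" --pt "0 0 -0.03 0 0 0 1" --pt "0 0 -0.03 0 0 0 1" --pt "0 0 -0.03 0 0 0 1" --pt "0 0 -0.01 0 0 0 1" --pt "0 0 0 0 0 0 1" --pt "0 0 0 0 0 0 1" --pt "0 0 0 0 0 0 1"

```text
time_s: 34.9
ee_pos: [0.4245, -0.2804, 0.2908]
eef_rot: [-3.14, 0.003, 0.0]
force: [-0.5, 0.3, -2.3]
grip_width: 0.0357
grip_force: 20.0
```

play_rows --pt "0.0056 -0.0146 0 0 0 0 1" --pt "0.0112 -0.0292 0 0 0 0 1" --pt "0.0112 -0.0292 0 0 0 0 1" --pt "0.0112 -0.0292 0 0 0 0 1" --pt "0.0112 -0.0292 0 0 0 0 1" --pt "0.0112 -0.0292 0 0 0 0 1" --pt "0.0112 -0.0292 0 0 0 0 1" --pt "0.0112 -0.0292 0 0 0 0 1" --pt "0.0112 -0.0292 0 0 0 0 1" --pt "0.0112 -0.0292 0 0 0 0 1" --pt "0.0112 -0.0292 0 0 0 0 1" --pt "0.0056 -0.0146 0 0 0 0 1" --pt "0 0 0 0 0 0 1" --pt "0 0 0 0 0 0 1"

```text
time_s: 36.07
ee_pos: [0.5478, 0.0408, 0.2911]
eef_rot: [3.141, 0.003, 0.001]
force: [-1.0, -0.5, -1.7]
grip_width: 0.0359
grip_force: 20.0
```

play_rows --pt "0 0 0.02 0 0 0 1" --pt "0 0 0.03 0 0 0 1" --pt "0 0 0.03 0 0 0 1" --pt "0 0 0.03 0 0 0 1" --pt "0 0 0.03 0 0 0 1" --pt "0 0 0.015 0 0 0 1" --pt "0 0 0.005 0 0 0 1" --pt "0 0 0.003 0 0 0 1" --pt "0 0 0.0015 0 0 0 1" --pt "0 0 0.001 0 0 0 1" --pt "0 0 0 0 0 0 1" --pt "0 0 0 0 0 0 1"

```text
time_s: 37.07
ee_pos: [0.5485, 0.0404, 0.1283]
eef_rot: [-3.142, -0.001, -0.0]
force: [-0.8, 0.0, -2.4]
grip_width: 0.0353
grip_force: 20.0
```

play_rows --pt "0 0 0.0015 0 0 0 1" --pt "0 0 0.001 0 0 0 1" --pt "0 0 0 0 0 0 1" --pt "0 0 0.0005 0 0 0 1" --pt "0 0 0 0 0 0 1" --pt "0 0 0 0 0 0 1"

```text
time_s: 37.57
ee_pos: [0.5486, 0.0406, 0.1253]
eef_rot: [-3.142, -0.002, 0.0]
force: [-1.1, 0.2, 6.7]
grip_width: 0.0357
grip_force: 20.0
```

play_rows --pt "0 0 0 0 0 0 -0.3" --pt "0 0 0 0 0 0 -0.3" --pt "0 0 0 0 0 0 -0.3" --pt "0 0 -0.015 0 0 0 -0.3" --pt "0 0 -0.035 0 0 0 -0.3" --pt "0 0 -0.03 0 0 0 -0.3" --pt "-0.0058 0.0339 0 0 0 0 -0.3" --pt "-0.0058 0.0339 0 0 0 0 -0.3" --pt "-0.0058 0.0339 0 0 0 0 -0.3" --pt "-0.0058 0.0339 0 0 0 0 -0.3" --pt "-0.0058 0.0339 0 0 0 0 -0.3" --pt "-0.0058 0.0339 0 0 0 0 -0.3" --pt "-0.0058 0.0339 0 0 0 0 -0.3" --pt "-0.0058 0.0339 0 0 0 0 -0.3" --pt "-0.0058 0.0339 0 0 0 0 -0.3" --pt "-0.0058 0.0339 0 0 0 0 -0.3" --pt "-0.0058 0.0339 0 0 0 0 -0.3" --pt "-0.0058 0.0339 0 0 0 0 -0.3" --pt "0 0 0 0 0 0 -0.3" --pt "0 0 0 0 0 0 -0.3"

```text
time_s: 39.23
ee_pos: [0.4778, -0.3676, 0.2037]
eef_rot: [-3.141, 0.001, -0.002]
force: [-0.3, 0.1, -0.7]
grip_width: 0.0609
grip_force: 0.0
```

play_rows --pt "0 0 0.02 0 0 0 -0.3" --pt "0 0 0.02 0 0 0 -0.3" --pt "0 0 0.02 0 0 0 -0.3" --pt "0 0 0.015 0 0 0 -0.3" --pt "0 0 0.007 0 0 0 -0.3" --pt "0 0 0 0 0 0 -0.3" --pt "0 0 0 0 0 0 -0.3" --pt "0 0 0 0 0 0 1" --pt "0 0 0 0 0 0 1" --pt "0 0 0 0 0 0 1" --pt "0 0 0 0 0 0 1" --pt "0 0 0 0 0 0 1"

```text
time_s: 40.23
ee_pos: [0.4787, -0.3666, 0.1229]
eef_rot: [3.141, -0.001, -0.0]
force: [0.2, -0.7, 1.6]
grip_width: 0.0356
grip_force: 20.0
```

play_rows --pt "0 0 -0.01 0 0 0 1" --pt "0 0 -0.03 0 0 0 1" --pt "0 0 -0.03 0 0 0 1" --pt "0 0 -0.03 0 0 0 1" --pt "0 0 -0.03 0 0 0 1" --pt "0 0 -0.03 0 0 0 1" --pt "0 0 -0.01 0 0 0 1" --pt "0 0 0 0 0 0 1" --pt "0 0 0 0 0 0 1" --pt "0 0 0 0 0 0 1"

```text
time_s: 41.07
ee_pos: [0.4781, -0.366, 0.29]
eef_rot: [-3.139, 0.003, -0.0]
force: [-0.3, 0.6, -3.5]
grip_width: 0.0355
grip_force: 20.0
```

play_rows --pt "0.006 -0.015 0 0 0 0 1" --pt "0.0121 -0.03 0 0 0 0 1" --pt "0.0121 -0.03 0 0 0 0 1" --pt "0.0121 -0.03 0 0 0 0 1" --pt "0.0121 -0.03 0 0 0 0 1" --pt "0.0121 -0.03 0 0 0 0 1" --pt "0.0121 -0.03 0 0 0 0 1" --pt "0.0121 -0.03 0 0 0 0 1" --pt "0.0121 -0.03 0 0 0 0 1" --pt "0.0121 -0.03 0 0 0 0 1" --pt "0.0121 -0.03 0 0 0 0 1" --pt "0.0121 -0.03 0 0 0 0 1" --pt "0.006 -0.015 0 0 0 0 1" --pt "0 0 0 0 0 0 1" --pt "0 0 0 0 0 0 1"

```text
time_s: 42.32
ee_pos: [0.6234, -0.0061, 0.2908]
eef_rot: [3.142, 0.003, 0.001]
force: [-0.3, 0.7, -1.9]
grip_width: 0.0361
grip_force: 20.0
```

play_rows --pt "0 0 0.02 0 0 0 1" --pt "0 0 0.03 0 0 0 1" --pt "0 0 0.03 0 0 0 1" --pt "0 0 0.03 0 0 0 1" --pt "0 0 0.03 0 0 0 1" --pt "0 0 0.015 0 0 0 1" --pt "0 0 0.005 0 0 0 1" --pt "0 0 0.003 0 0 0 1" --pt "0 0 0.0015 0 0 0 1" --pt "0 0 0.001 0 0 0 1" --pt "0 0 0 0 0 0 1" --pt "0 0 0 0 0 0 1"

```text
time_s: 43.32
ee_pos: [0.624, -0.0064, 0.1279]
eef_rot: [3.141, -0.001, 0.0]
force: [0.8, 0.1, -2.8]
grip_width: 0.0358
grip_force: 20.0
```

play_rows --pt "0 0 0.0015 0 0 0 1" --pt "0 0 0.001 0 0 0 1" --pt "0 0 0 0 0 0 1" --pt "0 0 0.0005 0 0 0 1" --pt "0 0 0 0 0 0 1" --pt "0 0 0 0 0 0 1"

```text
time_s: 43.82
ee_pos: [0.6241, -0.0064, 0.1249]
eef_rot: [3.141, -0.001, 0.0]
force: [-0.3, -0.7, 5.8]
grip_width: 0.0357
grip_force: 20.0
```

Contact is made. Next: release, rise, back off towards (0.40, -0.15) and check.

play_rows --pt "0 0 0 0 0 0 -0.3" --pt "0 0 0 0 0 0 -0.3" --pt "0 0 0 0 0 0 -0.3" --pt "0 0 -0.015 0 0 0 -0.3" --pt "0 0 -0.035 0 0 0 -0.3" --pt "0 0 -0.035 0 0 0 -0.3" --pt "0 0 -0.02 0 0 0 -0.3" --pt "-0.028 0.018 0 0 0 0 -0.3" --pt "-0.028 0.018 0 0 0 0 -0.3" --pt "-0.028 0.018 0 0 0 0 -0.3" --pt "-0.028 0.018 0 0 0 0 -0.3" --pt "-0.028 0.018 0 0 0 0 -0.3" --pt "-0.028 0.018 0 0 0 0 -0.3" --pt "-0.028 0.018 0 0 0 0 -0.3" --pt "-0.028 0.018 0 0 0 0 -0.3" --pt "0 0 0 0 0 0 -0.3" --pt "0 0 0 0 0 0 -0.3"

```text
time_s: 45.23
ee_pos: [0.3991, -0.1509, 0.2294]
eef_rot: [3.141, -0.001, -0.002]
force: [-0.3, -0.1, 1.3]
grip_width: 0.0612
grip_force: 0.0
```

Run:
```python
from h import *
im=ctrl.camera("scene");im2=ctrl.camera("top");cv2.imwrite("pics/c4.png",np.vstack([im[0:300],im2[120:420]]))
cv2.imwrite("pics/c5.png",np.hstack([cv2.resize(im2[180:300,190:340],None,fx=2.6,fy=2.6,interpolation=2),cv2.resize(im[120:240,230:380],None,fx=2.6,fy=2.6,interpolation=2)]))
for c,t in(("blue",(.595,.1147)),("red",(.548,.0403)),("green",(.6218,-.0067))):
    q=[fit([(n,blob(i,c,proj(n,[*t,.137])[0])[0])],.018,.121,.153,t)[0] for n,i in(("top",im2),("scene",im))]
    print(c,*q,"off mm",(np.mean(q,0)-t)*1000)
```

```text
blue [0.59757961 0.11494329] [0.59459043 0.1163266 ] off mm [1.08501909 0.93494477]
red [0.5498191  0.04083892] [0.54845464 0.042987  ] off mm [1.13686926 1.61295976]
green [ 0.62463242 -0.0084905 ] [ 0.62079649 -0.00590366] off mm [ 0.91445187 -0.49707809]
```

View pics/c4.png

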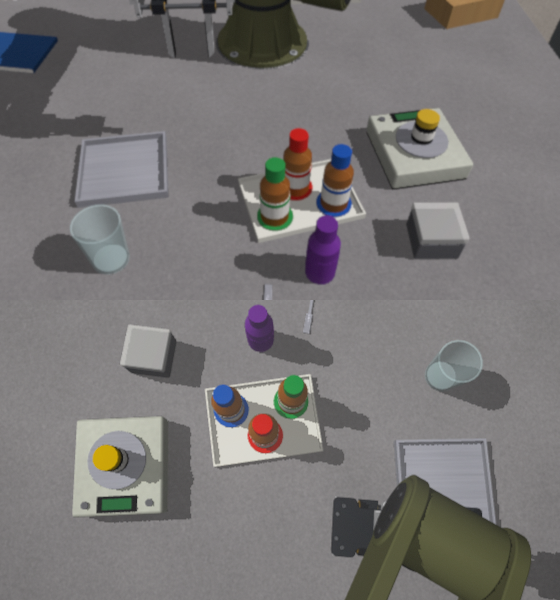

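View pics/c5.png

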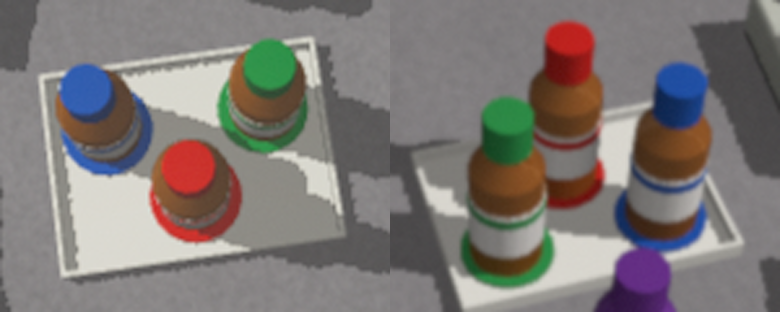

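All three bottles stand upright on their own pads, within about 2 mm of centre. The jar is on the pan at (107,459), the beaker and purple bottle are untouched, and the gripper is empty and clear. Handing in.

```bash
python3 -c "
from station import ctrl
print(ctrl.hand_in())"
```

```text
the job is handed in; nothing more can be done
None
```

The job is done and handed in at about 45 s of the 136 s allowed: the jar stands in the middle of the balance pan, all three bottles are back upright within about 2 mm of their own pad centres, and the beaker was never touched.

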